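# Take the rotor out of a bench centrifuge and leave it open to dry

## Robot

A 7-joint arm with a two-finger parallel gripper is mounted at the origin on the work surface. World frame = base frame: x ahead of the robot, y to its left, z up, the work surface at z = 0. Lengths are in mm, angles in rad, forces in N, time in s.
With the tool pointing down it reaches from about 425 to 875 mm from the base axis. Payload 4.7 kg.
Tool frame: the origin (TCP) lies at the very end of the fingers, on their centre line; the grasp point (between the pads) lies 19 mm behind it; z points along the fingers, y is the line along which they close (so a half turn about z gives the same grasp; the last joint's range is limited). The gripper opens to 87 mm and grips with 3 to 60 N. Pads are 19 mm wide; open, the fingers measure 117 mm over their backs; the gripper's body (75 mm by 190 mm) begins 51 mm behind the grasp point.
Start: joints at [1.133, 0.321, -0.07, 1.45, 0.023, 1.371, -0.057], TCP at [283.765, -584.81, 222.587] pointing down, gripper open.
Joint ranges: [-2.86, 2.86], [-0.3, 2.09], [-1.38, 1.24], [0.06, 2.45], [-1.56, 4.7], [0.09, 2.05], [-2.69, 2.69]. Speed limits (rad/s): [2.57, 2.57, 3.14, 3.14, 3.14, 3.14, 3.14].

## Interface

Orientations are given as a 3x3 rotation matrix whose columns are the frame's x, y, z axes.
In Python, from cell import * gives the robot as it stands.
- The arm moves only by the shell command python3 -m pendant 'ROWS' [FORCE]. ROWS is JSON, a list that holds one entry, the list of rows, each a list of 7 numbers: the shift along the tool's x, y, z in cm, then the turn, a rotation vector about the tool's x, y, z in rad, then the closure in counts, from 0 (fully open) to 255 (shut). In form: [[[dx, dy, dz, wx, wy, wz, gripper], ...]]. A call has exactly 8 rows; each row is the pose to reach, as a shift and turn from the pose commanded when the call began, along the tool's axes at that moment; what a row does not reach only later rows make up. A row lasts 1/10 s, in which the tool goes at most 50 mm and 8.59 degrees, less where a joint would pass 70% of its speed; a pose out of reach is approached as far as the arm can. A call with a gripper value outside its range is refused whole. The fingers move at their own pace and stop on an object; FORCE is the grip in N (left out, the last holds). Time passes only in rows, so rows that repeat a pose let the fingers close, or fill a call up. It gives the time, the measured TCP pose, the force, the opening and the grip force at its end, in the units of the state.
- read_state(): the state, without advancing time (a new reading comes with each control period).
- snapshot(name): name is "scene" or "top" or "wrist"; returns a dict with "frame" (420x560x3 uint8, red, green, blue), "mtx" (3x3 intrinsics, pixels), "T" (4x4, takes a point from camera to world coordinates). Camera axes: x right, y up, looking along -z (the intrinsics and any distortion apply to the point x, -y, -z); pixel columns grow to the right and rows downward; lengths in mm; the calibration is good to about 2 mm. A picture is of the moment at which its call begins. There is no depth.
- finish_job(): hands the job in; it is judged then, once.
The state is a dict: "clock": time; "qpos": joint angles; "joint_vel": joint speeds; "effort": joint torques, N m; "eef_pos": TCP position; "ee_rot": TCP orientation; "contact_force": force on the tool from outside, world axes, zero at the start; "torque": the same for the moment, N m; "gripper_width": opening from 0.0 (shut) to 1.0 (fully open); "grasp_force": force on a finger pad.
Only numpy, scipy, OpenCV 4.12 (cv2) and the standard library are available. Lean on these libraries where they do the work, as an engineer would, in place of code of your own. Each camera call takes 0.05 s, during which the arm holds its last target. There are 200 camera calls.

## Task

Raise the centrifuge's lid by its handle until it stands upright or a little beyond, then let go of it completely for a moment to see that it stays up by itself before reaching in. Then strip the spindle in order: turn the quarter-turn nut anticlockwise to its stop, lift it off and lay it in the steel tray, lay the washer in the tray too, and only then lift the rotor straight out by its hub and set it down gently, upright and wholly on the rubber pad. Leave the lid open so that the chamber can dry, and leave the bottle, the tube rack and the foam box where they stand.

Things in the scene. Friction and masses are not known exactly. Their poses are not given: they have to be found in the camera images.
- centrifuge: small white bench centrifuge, fixed, 190 wide (its x) x 200 front to back (its y) x 80 mm high without the lid. Origin on the table under the spindle axis; front with control panel at y = -90 mm, back at y = +110 mm, z up. Round chamber of radius 70 mm about the spindle, open at the top, floor at z = 14 mm
- seat (a point): centre of the spindle flange on which the rotor stands, 20 mm above the table. The spindle does not turn (drive locked); it is 20 mm thick up to 58 mm above this point and ends in a hammer head 18 mm long (front to back, the centrifuge's y) x 9 mm wide, 66.5 to 72.5 mm above this point, on a thinner neck
- lid (a joint): lid angle in rad: 0 shut, 1.57 upright, stop at 1.9. White cap 190 x 194 x 50 mm deep, 0.29 kg, hinged along the centrifuge's back edge: the front rises and swings back over the hinge. Hinge friction, about 0.5 N m, holds it wherever it is left; it may start ajar (up to 0.3)
- hinge (a point): fixed point on the lid's hinge axis, mid length; the axis runs along the centrifuge's x, 104 mm behind the spindle and 80 mm up
- lid_handle (a point): black bow handle on the lid near its front: round bar 12 mm thick, parallel to the hinge, 96 mm between its legs, 38 mm above the lid's top. Origin mid bar: 165 mm ahead of the hinge axis and 88 mm above it when shut; turns with the lid. Pinch it from above, one finger each side of the bar; the bar turns in the grip as the lid swings
- nut: steel quarter-turn nut on top of the stack, 85 g: knurled body 38 across, 20 mm high, and on it a straight grip bar 40 long (nut's x), 10 thick, 20 to 44 mm above the origin (centre of underside). Locked with the bar across the centrifuge (its x); anticlockwise from above (+yaw) 1.1 to 1.5 rad to a stop, bar front to back (its y) within 0.1 rad, it lifts off; clear of the spindle 14 mm up
- washer: dark steel washer under the nut, 44 mm outside, bore 23, 5 mm thick, 45 g. Origin at the centre of its underside. It overhangs the rotor's hub by 6 mm all round and lies loose on it once the nut is off; clear of the spindle 19 mm up
- rotor: aluminium rotor with twelve empty tube holes, 0.35 to 0.55 kg: disc 110 mm across, base 80 across, top face 29 mm above its underside; in the middle a plain round hub 32 mm across reaching 54 mm above the underside. Origin at the centre of its underside. Bore 23.6 mm; lift it straight up by more than 75 mm to clear the spindle
- tray: steel tray, fixed, 160 (x) x 110 (y) x 18 mm high, walls and floor 4 mm. Origin at the centre of its underside
- pad: black rubber pad, fixed, 160 x 160 x 6 mm. Origin at the centre of its underside
- bottle: bystander: glass bottle with a blue cap, 72 mm across, 150 mm high. Origin at the centre of its underside
- tube_rack: bystander: yellow tube rack 75 x 165 x 86 mm. Origin at the centre of its underside
- foam_box: bystander: white foam box 90 x 110 x 58 mm. Origin at the centre of its underside
Not all that is in view belongs to the job. What is meant by the pad is not white, and is the smaller of those in its own colour.

How it is judged:
By the outcome, as a careful person would: the job done as asked, in the order asked, and still so for the second after the job is handed in, with the robot touching nothing.
It also fails if it takes over 72 s, if anything falls off the work surface, if the arm or the gripper's body presses on something with over 40 N, if the wrist force passes 120 N, or if a joint passes its speed limit or range.

## Working session

There is one attempt and no reset: what is moved stays moved. The work goes in short steps, Python scripts to look and compute and a shell command to move; the robot and the scene stay as the last step left them, time stands still between calls to the robot, and variables do not carry over. Pictures are saved under pics/ and viewed, at most 10 in all, crops included, and the job is handed in when it is done.

```bash
mkdir -p pics; ls; python3 - <<'E'
from cell import *
import cv2,numpy as np
s=read_state();print({k:np.round(v,3).tolist() for k,v in s.items()})
for n in("scene","top"):
    d=snapshot(n);cv2.imwrite(f"pics/{n}0.png",d["frame"][:,:,::-1]);print(n,d["mtx"].tolist(),np.round(d["T"],4).tolist(),[k for k in d])
E
```

```text
pics
{'clock': 0.0, 'qpos': [1.133, 0.322, -0.07, 1.452, 0.023, 1.371, -0.057], 'joint_vel': [-0.0, 0.003, -0.002, 0.002, 0.001, -0.0, 0.001], 'effort': [-0.0, -49.129, -0.404, -31.253, -0.064, 0.044, 0.0], 'eef_pos': [283.479, -584.305, 221.464], 'ee_rot': [[0.9, 0.437, -0.001], [0.437, -0.9, 0.002], [-0.0, -0.002, -1.0]], 'contact_force': [-0.813, 0.311, -0.839], 'torque': [-0.008, -0.034, 0.005], 'grasp_force': 0.0, 'gripper_width': 1.0}
scene [[467.05080088496373, 0.0, 286.3330385341702], [0.0, 467.05080088496373, 210.60323497799618], [0.0, 0.0, 1.0]] [[0.8612, -0.3305, 0.3862, 1047.3275], [0.508, 0.5822, -0.6348, -1079.9284], [-0.015, 0.7429, 0.6693, 1063.4786], [0.0, 0.0, 0.0, 1.0]] ['frame', 'mtx', 'T']
top [[529.2791545677786, 0.0, 281.5868845615865], [0.0, 529.2791545677786, 208.08522908225117], [0.0, 0.0, 1.0]] [[-0.0012, 0.9964, -0.085, 382.7265], [-1.0, -0.0012, 0.0002, -186.3691], [0.0001, 0.085, 0.9964, 1779.1948], [0.0, 0.0, 0.0, 1.0]] ['frame', 'mtx', 'T']
```

View pics/scene0.png

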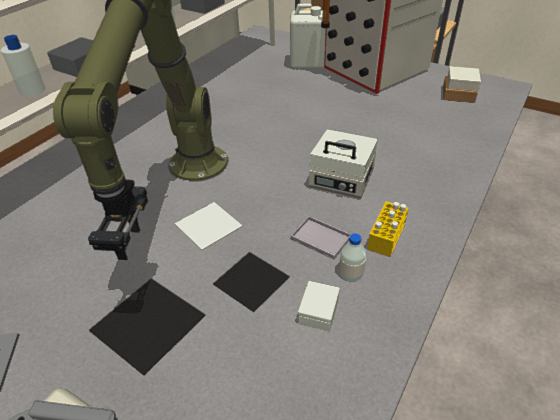

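View pics/top0.png

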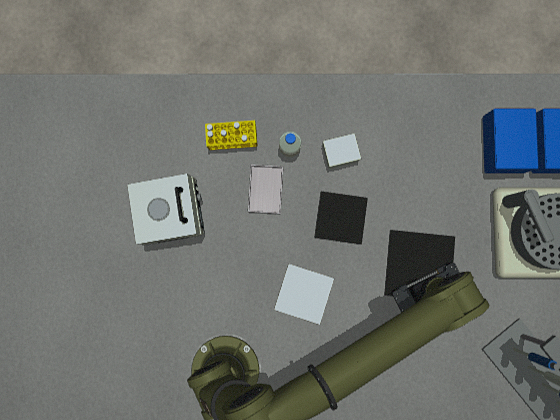

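```bash
python3 - <<'E'
import cv2,numpy as np
t=cv2.imread("pics/top0.png");s=cv2.imread("pics/scene0.png")
a=cv2.resize(t[165:255,115:215],None,fx=4,fy=4,interpolation=cv2.INTER_CUBIC)  # 400x360
b=cv2.resize(s[120:210,295:395],None,fx=4,fy=4,interpolation=cv2.INTER_CUBIC)
im=np.hstack([a,b])
for k in range(0,800,40):
    cv2.putText(im,str((115 if k<400 else 295)+(k%400)//4),(k,8),0,.3,(0,0,255),1);cv2.line(im,(k,10),(k,14),(0,0,255),1)
for k in range(0,360,40):
    cv2.putText(im,str(165+k//4),(0,k+4),0,.3,(0,0,255),1);cv2.putText(im,str(120+k//4),(402,k+4),0,.3,(0,0,255),1)
cv2.imwrite("pics/c1.png",im)
E
cat > h.py <<'E'
import cv2,numpy as np
from cell import *
CAM={}
def cam(n,d=None):
    d=d or snapshot(n); return d
def ray(d,uv):
    uv=np.atleast_2d(np.float64(uv));p=np.c_[uv,np.ones(len(uv))]@np.linalg.inv(d["mtx"]).T
    p=p*[1,-1,-1]; return d["T"][:3,3],p@d["T"][:3,:3].T
def onz(d,uv,z):
    o,r=ray(d,uv); return o+r*((z-o[2])/r[:,2:3])
def proj(d,P):
    P=np.atleast_2d(P);c=(P-d["T"][:3,3])@d["T"][:3,:3];c=c*[1,-1,-1];q=c@d["mtx"].T;return q[:,:2]/q[:,2:]
def tri(ds,uvs):
    A=np.zeros((3,3));b=np.zeros(3)
    for d,u in zip(ds,uvs):
        o,r=ray(d,u);r=r[0]/np.linalg.norm(r[0]);M=np.eye(3)-np.outer(r,r);A+=M;b+=M@o
    return np.linalg.solve(A,b)
E
python3 - <<'E'
from h import *
d=snapshot("top");f=d["frame"].astype(int);g=f.sum(2)
def blob(m,name,z,roi):
    k=np.zeros(m.shape,np.uint8);x0,x1,y0,y1=roi;k[y0:y1,x0:x1]=m[y0:y1,x0:x1]
    n,l,st,c=cv2.connectedComponentsWithStats(k);i=1+np.argmax(st[1:,4])
    pts=np.argwhere(l==i)[:,::-1].astype(np.float32)
    W=onz(d,pts,z)[:,:2].astype(np.float32);r=cv2.minAreaRect(W);print(name,st[i,4],np.round(r[0]),np.round(r[1]),round(r[2],1))
blob(g<120,"pad",6,(305,375,185,250))
blob(g<120,"bigpad",6,(380,460,225,300))
print(f[190,265],f[190,345],f[208,230])
blob(abs(f-f[190,265]).sum(2)<60,"tray",10,(240,292,158,222))
blob((f[:,:,0]-f[:,:,2])>60,"rack",86,(195,265,110,160))
blob((f[:,:,2]-f[:,:,0])>60,"cap",150,(275,305,120,160))
blob(g>500,"foam",58,(315,370,125,175))
E
```

```text
pad 2023 [ 502. -385.] [157. 157.] 81.7
bigpad 2814 [ 341. -646.] [218. 218.] 84.3
[171 168 169] [122 126 122] [118 120 118]
tray 1323 [ 600. -131.] [108. 153.] 86.7
rack 1189 [767. -21.] [ 88. 165.] 3.9
cap 85 [ 742. -214.] [31. 30.] 63.0
foam 830 [ 723. -385.] [ 86. 107.] 14.1
```

View pics/c1.png

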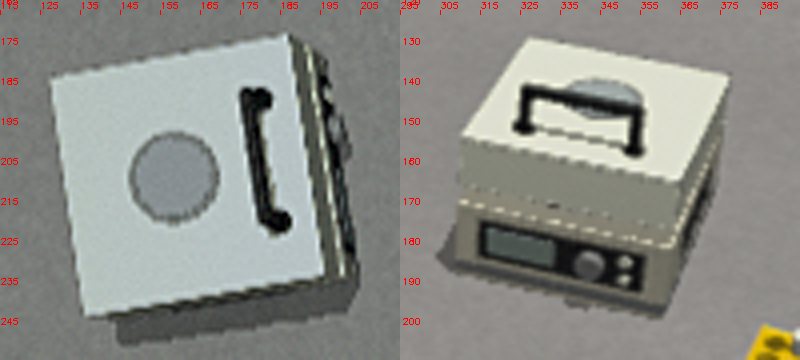

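```bash
cat > fit.py <<'E'
from h import *
from scipy.optimize import least_squares
T=snapshot("top");S=snapshot("scene")
def pts(p):
    x,y,yaw,th=p;c,s=np.cos(th),np.sin(th)
    def lid(a,ahead,up): # lid coords
        return [a,104-(ahead*c-up*s),80+ahead*s+up*c]
    L=[lid(95,0,50),lid(95,194,50),lid(-95,194,50),lid(-95,0,50),lid(0,165,88)]
    B=[[-95,-90,0],[95,-90,0],[-95,-90,80],[95,-90,80]]
    P=np.array(L+B,float);cy,sy=np.cos(yaw),np.sin(yaw)
    return P@np.array([[cy,sy,0],[-sy,cy,0],[0,0,1]])+[x,y,0]
mt=np.array([[127.5,185],[187,173.75],[196.25,233.25],[136.5,244.25],[178.3,204.3]])
ms=np.array([[377.25,138.75],[365.5,165.5],[310.25,153.75],[327.5,129.5],[340.5,144.2],[307.5,183.75],[361.25,199.5],[310,170],[363,182]])
def res(p):
    P=pts(p);return np.r_[(proj(T,P[:5])-mt).ravel(),(proj(S,P)-ms).ravel()]
r=least_squares(res,[600,50,.155,.1],loss='soft_l1')
print(np.round(r.x,3),np.round(res(r.x).reshape(-1,2),1).tolist());P=pts(r.x);print("handle",P[4],"tri",tri([T,S],[mt[4],ms[4]]))
E
python3 fit.py
```

```text
[5.22323e+02 1.76182e+02 1.68000e-01 9.00000e-02] [[-0.7, -0.3], [-0.3, -0.2], [-0.1, 0.5], [-0.8, 0.2], [0.6, -0.1], [0.5, -0.1], [-0.2, -0.5], [-0.0, -0.0], [-0.6, -0.4], [0.1, 1.0], [1.5, 4.6], [-0.5, 0.6], [-0.6, 0.5], [-0.1, 0.1]]
handle [531.10110744 124.5493908  182.54945694] tri [530.28754207 125.43647421 185.96502937]
```

```bash
cat >> h.py <<'E'
def to(P,yaw=None,R=None):
    """shift (cm) and turn along tool axes to world TCP P, tool down with x-axis yaw"""
    from scipy.spatial.transform import Rotation as Ro
    s=read_state();M=np.array(s["ee_rot"])
    if R is None: R=M if yaw is None else np.array([[np.cos(yaw),np.sin(yaw),0],[np.sin(yaw),-np.cos(yaw),0],[0,0,-1]])
    print("shift",np.round((np.array(P)-s["eef_pos"])@M/10,2),"turn",np.round(Ro.from_matrix(M.T@R).as_rotvec(),3),"pos",np.round(s["eef_pos"],1),"t",s["clock"])
E
python3 -m pendant '[[[3.3,-3.3,-1,0,0,0.07,60],[6.6,-6.6,-2,0,0,0.14,100],[9.9,-9.9,-3,0,0,0.21,100],[13.2,-13.2,-4,0,0,0.284,100],[16.5,-16.5,-5,0,0,0.284,100],[19.8,-19.8,-5,0,0,0.284,100],[23.1,-23.1,-5,0,0,0.284,100],[26.6,-26.5,-5,0,0,0.284,100]]]'
python3 -m pendant '[[[2.2,-4.1,0,0,0,0,100],[4.4,-8.2,0,0,0,0,100],[6.6,-12.3,0,0,0,0,100],[8.8,-16.4,0,0,0,0,100],[11,-20.5,0,0,0,0,100],[13.2,-24.6,0,0,0,0,100],[15.4,-28.7,0,0,0,0,100],[17.6,-32,0,0,0,0,100]]]'
python3 -c "
from h import *
to([531,125,230],.168)
cv2.imwrite('pics/w1.png',snapshot('wrist')['frame'][:,:,::-1])"
```

```text
clock: 1.05
eef_pos: [407.5, -228.6, 272.8]
ee_rot: [[0.986, 0.166, 0.0], [0.166, -0.986, -0.001], [0.0, 0.001, -1.0]]
contact_force: [1.2, -0.5, -0.3]
gripper_width: 0.607
grasp_force: 0.0
clock: 1.85
eef_pos: [527.4, 117.6, 273.0]
ee_rot: [[0.986, 0.169, 0.001], [0.169, -0.986, 0.0], [0.001, 0.0, -1.0]]
contact_force: [0.4, -0.7, 0.1]
gripper_width: 0.607
grasp_force: 0.0
shift [ 0.47 -0.67  4.3 ] turn [ 0.    -0.001  0.001] pos [527.4 117.6 273. ] t 1.85
```

View pics/w1.png

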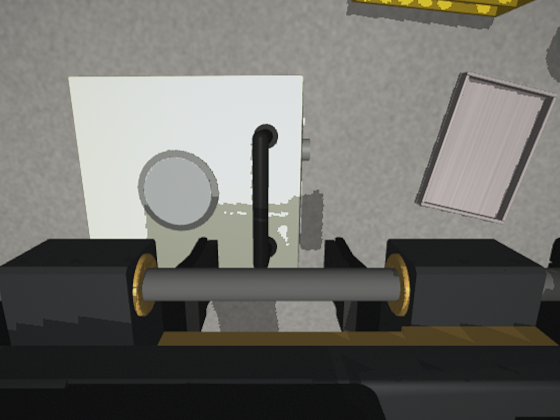

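```bash

python3 -m pendant '[[[0.4,-0.5,2,0,0,0,100],[0.5,-0.65,5,0,0,0,100],[0.5,-0.65,7.5,0,0,0,100],[0.5,-0.65,9.5,0,0,0,100],[0.5,-0.65,10.8,0,0,0,100],[0.5,-0.65,10.8,0,0,0,190],[0.5,-0.65,10.8,0,0,0,230],[0.5,-0.65,10.8,0,0,0,255]]]' 20
python3 -m pendant '[[[0,0,0,0,0,0,255],[0,0,0,0,0,0,255],[0,0,0,0,0,0,255],[0,0,0,0,0,0,255],[0,0,0,0,0,0,255],[0,0,0,0,0,0,255],[0,0,0,0,0,0,255],[0,0,0,0,0,0,255]]]'
python3 - <<'E'
import numpy as np
# arc of handle, relative to th0, in tool axes (x along hinge, y = front, z down), cm
th0=.09
f=lambda t:np.array([16.5*np.cos(t)-8.8*np.sin(t),-(16.5*np.sin(t)+8.8*np.cos(t))])
for t in np.arange(th0,1.85,.1): print(round(t,2),np.round(f(t)-f(th0),2))
E
```

```text
clock: 2.7
eef_pos: [532.2, 122.1, 165.9]
ee_rot: [[0.986, 0.167, 0.002], [0.167, -0.986, 0.0], [0.002, 0.0, -1.0]]
contact_force: [0.8, 0.2, 1.0]
gripper_width: 0.419
grasp_force: 0.0
clock: 3.5
eef_pos: [531.1, 125.7, 164.6]
ee_rot: [[0.986, 0.17, 0.001], [0.17, -0.986, 0.005], [0.002, -0.005, -1.0]]
contact_force: [0.2, 7.6, -2.2]
gripper_width: 0.13
grasp_force: 20.0
0.09 [0. 0.]
0.19 [-1.1  -1.51]
0.29 [-2.35 -2.9 ]
0.39 [-3.73 -4.16]
0.49 [-5.23 -5.28]
0.59 [-6.83 -6.24]
0.69 [-8.52 -7.04]
0.79 [-10.28  -7.67]
0.89 [-12.1   -8.11]
0.99 [-13.95  -8.38]
1.09 [-15.81  -8.45]
1.19 [-17.68  -8.34]
1.29 [-19.53  -8.05]
1.39 [-21.33  -7.57]
1.49 [-23.08  -6.91]
1.59 [-24.76  -6.08]
1.69 [-26.34  -5.09]
1.79 [-27.82  -3.94]
```

```bash

python3 -m pendant '[[[0,-0.6,-0.7,0,0,0,255],[0,-1.3,-1.5,0,0,0,255],[0,-2.5,-2.9,0,0,0,255],[0,-3.9,-4.15,0,0,0,255],[0,-5.4,-5.3,0,0,0,255],[0,-7,-6.25,0,0,0,255],[0,-8.7,-7.05,0,0,0,255],[0,-10.5,-7.65,0,0,0,255]]]'
python3 -m pendant '[[[0,-1.8,-0.45,0,0,0,255],[0,-3.7,-0.7,0,0,0,255],[0,-5.5,-0.8,0,0,0,255],[0,-7.4,-0.7,0,0,0,255],[0,-9.2,-0.4,0,0,0,255],[0,-11,0.1,0,0,0,255],[0,-12.8,0.75,0,0,0,255],[0,-13.7,1.1,0,0,0,255]]]'
python3 - <<'E'
from h import *
s=read_state();p=np.array(s["eef_pos"])+[0,0,19]
yc=np.array([-np.sin(.168),np.cos(.168)]);b=(p[:2]-[522.3,176.2])@yc
print("behind",b,"z",p[2],"th",np.arctan2(p[2]-80,104-b)-np.arctan2(88,165))
to([0,0,0])
d=snapshot("scene");cv2.imwrite("pics/s2.png",cv2.resize(d["frame"][40:220,240:460,::-1],None,fx=3,fy=3))
E
```

```text
clock: 4.3
eef_pos: [515.0, 223.1, 243.4]
ee_rot: [[0.986, 0.164, 0.003], [0.164, -0.986, -0.005], [0.002, 0.006, -1.0]]
contact_force: [2.0, -6.4, 5.9]
gripper_width: 0.128
grasp_force: 20.0
clock: 5.1
eef_pos: [492.0, 361.1, 231.3]
ee_rot: [[0.986, 0.167, 0.003], [0.167, -0.986, -0.001], [0.003, 0.001, -1.0]]
contact_force: [4.4, -1.7, 1.1]
gripper_width: 0.133
grasp_force: 20.0
behind 187.3988859234436 z 250.28276537406913 th 1.536266780468489
shift [-54.61  27.36  22.99] turn [0. 0. 0.] pos [492.  361.1 231.3] t 5.1
```

View pics/s2.png

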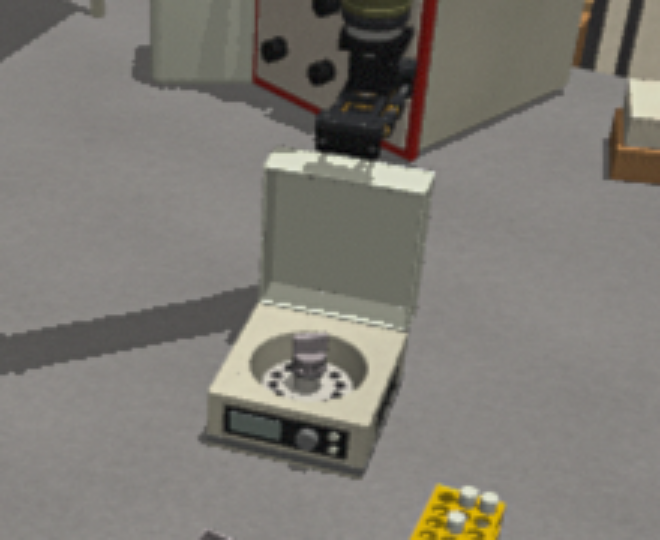

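```bash

python3 -m pendant '[[[0,-0.8,0.4,0,0,0,255],[0,-1.6,0.9,0,0,0,255],[0,-2.3,1.4,0,0,0,255],[0,-2.3,1.4,0,0,0,255],[0,-2.3,1.4,0,0,0,255],[0,-2.3,1.4,0,0,0,180],[0,-2.3,1.4,0,0,0,180],[0,-2.3,1.4,0,0,0,180]]]' 
python3 -m pendant '[[[0,0,0,0,0,0,180],[0,0,0,0,0,0,180],[0,0,-1,0,0,0,180],[0,0,-2.5,0,0,0,180],[0,0,-5,0,0,0,180],[0,0,-8.5,0,0,0,180],[0,0,-12,0,0,0,180],[0,0,-14,0,0,0,180]]]'
python3 - <<'E'
from h import *
to([522.3,176.2,300],.168)
t=snapshot("top")["frame"];s=snapshot("scene")["frame"]
a=cv2.resize(t[150:270,70:210,::-1],(420,360),interpolation=cv2.INTER_CUBIC)
b=cv2.resize(s[70:210,300:400,::-1],(380,532),interpolation=cv2.INTER_CUBIC)
im=np.zeros((532,800,3),np.uint8);im[:360,:420]=a;im[:,420:]=b;cv2.imwrite("pics/s3.png",im)
E
```

```text
clock: 5.95
eef_pos: [485.4, 383.4, 215.2]
ee_rot: [[0.986, 0.168, -0.003], [0.168, -0.986, -0.001], [-0.003, 0.0, -1.0]]
contact_force: [-0.5, 0.2, -0.6]
gripper_width: 0.271
grasp_force: 0.0
clock: 6.75
eef_pos: [487.3, 384.1, 361.0]
ee_rot: [[0.986, 0.167, 0.004], [0.167, -0.986, 0.003], [0.005, -0.003, -1.0]]
contact_force: [-0.0, 1.2, -0.1]
gripper_width: 0.293
grasp_force: 0.0
shift [-0.05 21.1   6.04] turn [-0.003 -0.005 -0.   ] pos [487.3 384.1 361. ] t 6.75
```

View pics/s3.png

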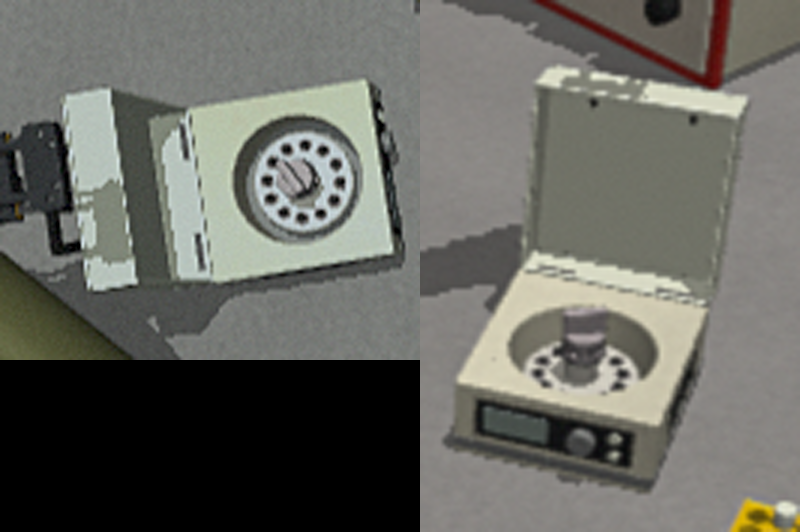

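```bash

python3 -m pendant '[[[0,4,0,0,0,0,100],[0,8.5,0,0,0,0,60],[0,13,0,0,0,0,30],[0,17.5,0,0,0,0,30],[-2,21,2,0,0,0,30],[-4,22,4,0,0,0,30],[-6,22.5,6,0,0,0,30],[-8,23,8,0,0,0,30]]]' 
python3 - <<'E'
from h import *
s=read_state();d=snapshot("wrist");print(np.round(s["qpos"],2),np.round(s["eef_pos"],1))
M=np.eye(4);M[:3,:3]=s["ee_rot"];M[:3,3]=s["eef_pos"];print(np.round(np.linalg.inv(M)@d["T"],3),d["mtx"])
print(proj(d,[[522.3,176.2,123],[522.3,176.2,99],[522.3,176.2,20]]))
cv2.imwrite("pics/w2.png",d["frame"][:,:,::-1])
E
```

```text
clock: 7.65
eef_pos: [445.6, 142.1, 275.1]
ee_rot: [[0.986, 0.166, -0.0], [0.166, -0.986, -0.0], [-0.0, 0.0, -1.0]]
contact_force: [0.2, 1.2, 0.1]
gripper_width: 0.863
grasp_force: 0.0
[ 0.44 -0.09 -0.75  1.78 -0.06  1.43 -1.7 ] [445.6 142.1 275.1]
[[ 1.00000e-03  9.67000e-01  2.55000e-01  7.01690e+01]
 [ 1.00000e+00 -1.00000e-03 -1.00000e-03  1.20000e-01]
 [-0.00000e+00  2.55000e-01 -9.67000e-01 -1.61624e+02]
 [ 0.00000e+00  0.00000e+00  0.00000e+00  1.00000e+00]] [[348.45491695   0.         270.7811253 ]
 [  0.         348.45491695 206.03850913]
 [  0.           0.           1.        ]]
[[246.22304049 100.6488654 ]
 [247.97060846 101.60266621]
 [252.2910732  103.96072201]]
```

View pics/w2.png

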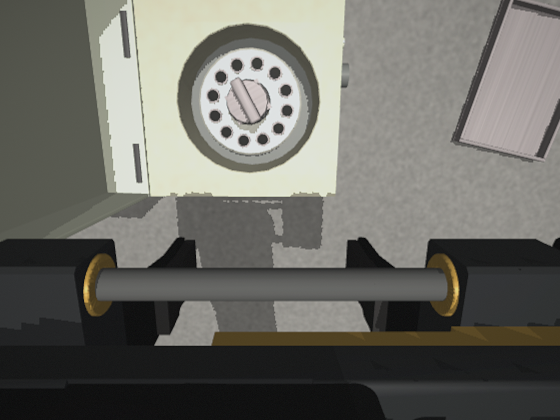

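```bash

python3 - <<'E'
from h import *
d=snapshot("wrist")
p=onz(d,[[236,80.5],[255.5,121.5]],123);print(p,np.linalg.norm(p[0]-p[1]),p.mean(0));v=p[0]-p[1];y=np.arctan2(v[1],v[0]);print("yaw",y)
to([522.3,176.2,200],y);to([522.3,176.2,103],y)
E
```

```text
[[530.97992383 184.43750414 123.        ]
 [500.7160943  163.14542169 123.        ]] 37.00340730918193 [515.84800906 173.79146291 123.        ]
yaw 0.6131037738224019
shift [ 8.42 -2.17  7.28] turn [ 0.001  0.006 -0.447] pos [443.2 141.2 273.3] t 7.75
shift [ 8.48 -2.2  16.98] turn [ 0.001  0.006 -0.447] pos [443.2 141.2 273.3] t 7.75
```

```bash

python3 - <<'E'
from h import *
for n,z,roi in(("wrist",49,(180,320,20,175)),("top",49,(140,200,175,240))):
    d=snapshot(n);f=d["frame"].astype(int);x0,x1,y0,y1=roi;e=proj(d,[522.3,176.2,z])[0];print(n,e)
    k=np.zeros(f.shape[:2],np.uint8);k[y0:y1,x0:x1]=((f.min(2)>185)&(f.max(2)-f.min(2)<20))[y0:y1,x0:x1]
    c,_=cv2.findContours(k,cv2.RETR_EXTERNAL,cv2.CHAIN_APPROX_NONE)
    for q in sorted(c,key=len)[-3:]:
        if len(q)<30:continue
        W=onz(d,cv2.convexHull(q)[:,0],z)[:,:2].astype(np.float32)
        print(len(q),cv2.boundingRect(q),cv2.fitEllipse(W) if len(W)>5 else "",cv2.minEnclosingCircle(W))
to([522.3,176.2,103],.613)
E
```

```text
wrist [249.65402086  99.37658001]
214 (269, 20, 51, 62)  ((576.6251220703125, 138.03941345214844), 38.8891716003418)
290 (198, 44, 102, 106) ((522.8329467773438, 177.43833923339844), (106.3326187133789, 106.60993194580078), 99.7435531616211) ((522.788330078125, 177.35740661621094), 53.46733856201172)
462 (180, 103, 140, 72)  ((478.4479675292969, 168.79908752441406), 84.1052017211914)
top [170.94470588 210.66578291]
55 (166, 195, 19, 16) ((548.1068115234375, 162.77935791015625), (49.969696044921875, 58.627845764160156), 171.21295166015625) ((549.1087036132812, 163.1595001220703), 29.734176635742188)
61 (155, 195, 18, 19) ((544.8242797851562, 198.6996307373047), (42.703487396240234, 76.11001586914062), 46.330848693847656) ((544.98681640625, 198.50254821777344), 38.21931076049805)
84 (191, 199, 9, 35) ((503.6717224121094, 96.97686767578125), (21.429569244384766, 118.15036010742188), 97.76146697998047) ((504.8208312988281, 95.46751403808594), 56.12321472167969)
shift [ 7.97 -2.03 17.36] turn [ 0.001 -0.001 -0.446] pos [446.8 143.  276.5] t 7.85
```

```bash

python3 -m pendant '[[[2.5,-0.7,1,0,0,-0.12,110],[5,-1.4,2,0,0,-0.25,110],[7,-2,3,0,0,-0.38,110],[8,-2.1,5,0,0,-0.446,110],[8,-2.1,8,0,0,-0.446,110],[8,-2.1,11,0,0,-0.446,110],[8,-2.1,13,0,0,-0.446,110],[8,-2.1,14.3,0,0,-0.446,110]]]' 
python3 -m pendant '[[[0,0,0.6,0,0,0,110],[0,0,1.3,0,0,0,110],[0,0,2,0,0,0,110],[0,0,2.5,0,0,0,110],[0,0,2.9,0,0,0,110],[0,0,2.9,0,0,0,110],[0,0,2.9,0,0,0,110],[0,0,2.9,0,0,0,110]]]' 
python3 -c "
from h import *
to([522.6,176.9,103],.613)"
```

```text
clock: 8.65
eef_pos: [522.8, 177.9, 132.1]
ee_rot: [[0.817, 0.576, -0.001], [0.576, -0.817, 0.002], [0.0, -0.002, -1.0]]
contact_force: [0.6, 0.4, 0.9]
gripper_width: 0.567
grasp_force: 0.0
clock: 9.45
eef_pos: [522.2, 177.1, 104.4]
ee_rot: [[0.817, 0.576, 0.001], [0.576, -0.817, -0.0], [0.001, 0.0, -1.0]]
contact_force: [-0.4, -0.4, 0.3]
gripper_width: 0.566
grasp_force: 0.0
shift [0.02 0.04 0.14] turn [ 0.    -0.001  0.001] pos [522.2 177.1 104.4] t 9.45
```

```bash

python3 -m pendant '[[[0,0,0.1,0,0,0,170],[0,0,0.1,0,0,0,220],[0,0,0.1,0,0,0,255],[0,0,0.1,0,0,0,255],[0,0,0.1,0,0,0,255],[0,0,0.1,0,0,0,255],[0,0,0.1,0,0,0,255],[0,0,0.1,0,0,0,255]]]' 35
python3 -m pendant '[[[0,0,0,0,0,0,255],[0,0,0,0,0,-0.08,255],[0,0,0,0,0,-0.18,255],[0,0,0,0,0,-0.29,255],[0,0,0,0,0,-0.4,255],[0,0,0,0,0,-0.5,255],[0,0,0,0,0,-0.6,255],[0,0,0,0,0,-0.7,255]]]'
python3 -c "
from h import *
s=read_state();print(s['torque'],s['qpos'])
to([522.6,176.9,103],1.739)"
```

```text
clock: 10.25
eef_pos: [521.9, 177.1, 103.0]
ee_rot: [[0.817, 0.576, 0.0], [0.576, -0.817, -0.0], [-0.0, 0.0, -1.0]]
contact_force: [-0.3, 0.2, -0.7]
gripper_width: 0.107
grasp_force: 35.0
clock: 11.05
eef_pos: [522.0, 177.0, 103.1]
ee_rot: [[0.25, 0.968, 0.0], [0.968, -0.25, -0.0], [-0.0, 0.0, -1.0]]
contact_force: [-0.4, 0.1, 0.1]
gripper_width: 0.111
grasp_force: 35.0
[ 0.00491395 -0.09557522 -0.01389685] [ 0.40706953  0.32878393 -0.90605395  1.81774384  0.28467165  1.13239282
 -0.84862081]
shift [0.   0.06 0.01] turn [ 0.     0.    -0.421] pos [522.  177.  103.1] t 11.05
```

```bash

python3 -m pendant '[[[0,0,0,0,0,-0.1,255],[0,0,0,0,0,-0.2,255],[0,0,0,0,0,-0.28,255],[0,0,0,0,0,-0.34,255],[0,0,0,0,0,-0.38,255],[0,0,0,0,0,-0.42,255],[0,0,0,0,0,-0.42,255],[0,0,0,0,0,-0.42,255]]]'
python3 -c "
from h import *
s=read_state();print(s['torque'])
to([522.6,176.9,103],1.739)"
python3 -m pendant '[[[0,0,0,0,0,-0.03,255],[0,0,0,0,0,-0.06,255],[0,0,0,0,0,-0.08,255],[0,0,0,0,0,-0.08,255],[0,0,0,0,0,-0.08,255],[0,0,0,0,0,-0.08,255],[0,0,0,0,0,-0.08,255],[0,0,0,0,0,-0.08,255]]]'
python3 -c "
from h import *
s=read_state();print(s['torque'])
to([522.6,176.9,103],1.739)"
```

```text
clock: 11.85
eef_pos: [522.0, 177.0, 103.0]
ee_rot: [[-0.161, 0.987, 0.0], [0.987, 0.161, -0.0], [-0.0, 0.0, -1.0]]
contact_force: [0.5, 0.0, 0.8]
gripper_width: 0.113
grasp_force: 35.0
[-0.07073467 -0.09620175 -0.01977726]
shift [-0.02  0.06  0.  ] turn [ 0.     0.    -0.006] pos [522. 177. 103.] t 11.85
clock: 12.65
eef_pos: [522.0, 177.1, 103.0]
ee_rot: [[-0.241, 0.971, 0.0], [0.971, 0.241, -0.0], [-0.0, 0.0, -1.0]]
contact_force: [0.1, 1.3, 0.3]
gripper_width: 0.112
grasp_force: 35.0
[-0.01918286 -0.07244439 -0.04164614]
shift [-0.03  0.06  0.  ] turn [0.    0.    0.075] pos [522.  177.1 103. ] t 12.65
```

```bash

python3 -m pendant '[[[0,0,0,0,0,-0.02,255],[0,0,0,0,0,-0.04,255],[0,0,0,0,0,-0.06,255],[0,0,0,0,0,-0.08,255],[0,0,0,0,0,-0.08,255],[0,0,0,0,0,-0.08,255],[0,0,0,0,0,-0.08,255],[0,0,0,0,0,-0.08,255]]]'
python3 -c "
from h import *
s=read_state();print(s['torque'])
to([522.6,176.9,103],1.739)"
cat > pics/x.txt </dev/null
python3 - <<'E'
from h import *
d=snapshot("scene");cv2.imwrite("pics/s4.png",cv2.resize(d["frame"][130:190,310:390,::-1],None,fx=8,fy=8,interpolation=cv2.INTER_CUBIC))
E
```

```text
clock: 13.45
eef_pos: [522.2, 177.0, 103.1]
ee_rot: [[-0.317, 0.948, 0.0], [0.948, 0.317, -0.0], [-0.0, 0.0, -1.0]]
contact_force: [1.7, -0.3, -1.5]
gripper_width: 0.11
grasp_force: 35.0
[-0.06670459 -0.672919   -0.16410244]
shift [-0.02  0.04  0.01] turn [0.    0.    0.155] pos [522.2 177.  103.1] t 13.45
```

```bash

python3 -m pendant '[[[0,0,0,0,0,-0.02,255],[0,0,0,0,0,-0.04,255],[0,0,0,0,0,-0.05,255],[0,0,0,0,0,-0.05,255],[0,0,0,0,0,-0.05,255],[0,0,0,0,0,-0.05,255],[0,0,0,0,0,-0.05,255],[0,0,0,0,0,-0.05,255]]]'
python3 -c "
from h import *
s=read_state();print(s['torque'],s['contact_force'])
to([522.6,176.9,103],1.739)"
```

```text
clock: 14.3
eef_pos: [522.2, 177.0, 103.1]
ee_rot: [[-0.364, 0.931, 0.0], [0.931, 0.364, -0.0], [-0.0, 0.0, -1.0]]
contact_force: [4.5, -0.7, -1.0]
gripper_width: 0.113
grasp_force: 35.1
[-0.13983158 -1.09311249 -0.22922295] [ 4.47731178 -0.73831328 -1.02493961]
shift [-0.03  0.03  0.01] turn [0.    0.    0.205] pos [522.2 177.  103.1] t 14.3
```

```bash

python3 -m pendant '[[[0,0,0,0,0,0.03,255],[0,0,0,0,0,0.05,255],[0,0,0,0,0,0.05,255],[0,0,0,0,0,0.05,255],[0,0,-0.1,0,0,0.05,255],[0,0,-0.2,0,0,0.05,255],[0,0,-0.3,0,0,0.05,255],[0,0,-0.4,0,0,0.05,255]]]'
python3 -c "
from h import *
s=read_state();print(s['torque'],s['contact_force'])"
```

```text
clock: 15.1
eef_pos: [521.8, 177.5, 106.3]
ee_rot: [[-0.318, 0.948, -0.0], [0.948, 0.318, 0.001], [0.001, 0.0, -1.0]]
contact_force: [5.3, 1.6, -6.8]
gripper_width: 0.115
grasp_force: 35.0
[ 0.24411705 -1.46460529 -0.0197481 ] [ 5.29259388  1.57698766 -6.78647688]
```

```bash

python3 - <<'E'
from h import *
d=snapshot("scene");s=read_state();print(s['contact_force'],s['torque'],s['eef_pos'])
a=cv2.resize(d["frame"][125:200,305:405,::-1],None,fx=6,fy=6,interpolation=cv2.INTER_CUBIC);cv2.imwrite("pics/s5.png",a)
E
```

```text
[ 4.74187551  0.12310133 -3.31658873] [ 0.10916942 -1.29285694 -0.07102799] [521.82584503 177.56844248 106.61599172]
```

View pics/s5.png

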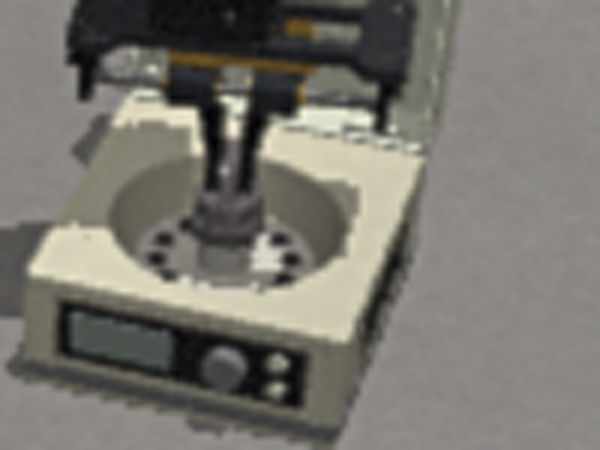

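```bash

python3 -m pendant '[[[-0.02,0.05,0,0,0,0,255],[-0.03,0.1,0,0,0,0,255],[-0.03,0.1,-0.1,0,0,0,255],[-0.03,0.1,-0.2,0,0,0,255],[-0.03,0.1,-0.3,0,0,0,255],[-0.03,0.1,-0.4,0,0,0,255],[-0.03,0.1,-0.4,0,0,0,255],[-0.03,0.1,-0.4,0,0,0,255]]]'
python3 -c "
from h import *
s=read_state();print(s['torque'],s['contact_force'])"
```

```text
clock: 15.95
eef_pos: [522.8, 177.0, 111.1]
ee_rot: [[-0.317, 0.948, -0.0], [0.948, 0.317, -0.0], [-0.0, -0.001, -1.0]]
contact_force: [0.1, 0.1, -0.5]
gripper_width: 0.115
grasp_force: 35.0
[ 0.00111666 -0.02383971 -0.02241348] [ 0.12379821  0.11698698 -0.54188149]
```

```bash

python3 -m pendant '[[[0,0,-1.5,0,0,0,255],[0,0,-4,0,0,0,255],[-1,-0.2,-7,0,0,0,255],[-4,-0.8,-9,0,0,0,255],[-8,-1.6,-9,0,0,0,255],[-12,-2.4,-9,0,0,0,255],[-16,-3.2,-9,0,0,0,255],[-20,-4,-9,0,0,0,255]]]'
python3 -m pendant '[[[-4,-0.7,0,0,0,0,255],[-8,-1.4,1,0,0,0,255],[-10.3,-1.8,4,0,0,0,255],[-10.3,-1.8,8,0,0,0,255],[-10.3,-1.8,12,0,0,0,255],[-10.3,-1.8,14,0,0,0,255],[-10.3,-1.8,14,0,0,0,255],[-10.3,-1.8,14,0,0,0,255]]]'
python3 - <<'E'
from h import *
s=read_state();print(s['contact_force'])
to([564,-129,29])
d=snapshot("wrist");cv2.imwrite("pics/w3.png",d["frame"][:,:,::-1])
d=snapshot("scene");cv2.imwrite("pics/s6.png",np.hstack([cv2.resize(d["frame"][200:275,280:365,::-1],None,fx=4.5,fy=4.5),cv2.resize(d["frame"][125:200,305:390,::-1],None,fx=4.5,fy=4.5)]))
E
```

```text
clock: 16.75
eef_pos: [548.7, -26.7, 202.5]
ee_rot: [[-0.318, 0.948, 0.001], [0.948, 0.318, -0.001], [-0.001, 0.001, -1.0]]
contact_force: [0.4, -1.0, -0.7]
gripper_width: 0.112
grasp_force: 35.0
clock: 17.55
eef_pos: [565.0, -128.5, 62.4]
ee_rot: [[-0.318, 0.948, 0.001], [0.948, 0.318, -0.0], [-0.0, 0.001, -1.0]]
contact_force: [0.5, 0.4, -0.7]
gripper_width: 0.113
grasp_force: 35.0
[ 0.47724745  0.35198505 -0.72874899]
shift [-0.01 -0.11  3.34] turn [0. 0. 0.] pos [ 565.  -128.5   62.4] t 17.55
```

View pics/s6.png

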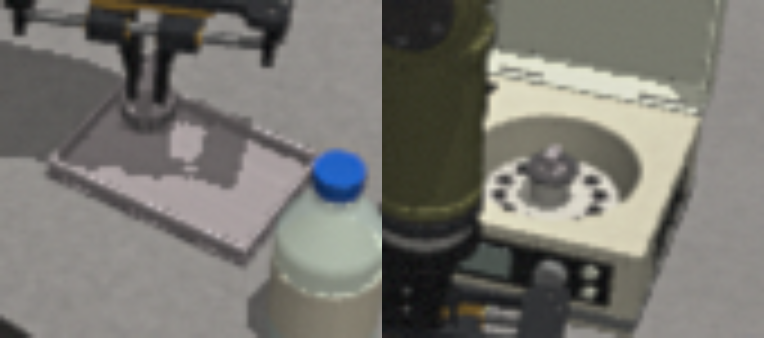

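```bash

python3 -m pendant '[[[0,0,1,0,0,0,255],[0,0,1.8,0,0,0,255],[0,0,2.3,0,0,0,255],[0,0,2.6,0,0,0,255],[0,0,2.8,0,0,0,255],[0,0,2.9,0,0,0,255],[0,0,3,0,0,0,255],[0,0,3,0,0,0,255]]]'
python3 -m pendant '[[[0,0,0.05,0,0,0,255],[0,0,0.1,0,0,0,255],[0,0,0.15,0,0,0,255],[0,0,0.2,0,0,0,255],[0,0,0.25,0,0,0,255],[0,0,0.3,0,0,0,255],[0,0,0.3,0,0,0,255],[0,0,0.3,0,0,0,255]]]'
python3 -c "
from h import *
s=read_state();print(s['torque'],s['contact_force'])"
```

```text
clock: 18.45
eef_pos: [564.3, -128.6, 31.1]
ee_rot: [[-0.318, 0.948, 0.0], [0.948, 0.318, -0.0], [-0.0, 0.0, -1.0]]
contact_force: [-0.9, -1.0, -1.0]
gripper_width: 0.112
grasp_force: 35.0
clock: 19.25
eef_pos: [564.2, -128.6, 28.1]
ee_rot: [[-0.317, 0.948, 0.0], [0.948, 0.317, -0.0], [-0.0, 0.0, -1.0]]
contact_force: [-0.1, 0.0, -0.5]
gripper_width: 0.114
grasp_force: 35.0
[-0.0532015  -0.10776402 -0.03827763] [-0.10131238  0.02203027 -0.45361793]
```

```bash

python3 -m pendant '[[[0,0,0.05,0,0,0,255],[0,0,0.1,0,0,0,255],[0,0,0.15,0,0,0,255],[0,0,0.15,0,0,0,180],[0,0,0.15,0,0,0,130],[0,0,-0.5,0,0,0,90],[0,0,-4,0,0,0,80],[0,0,-9,0,0,0,70]]]'
python3 -m pendant '[[[1,0.3,-1,0,0,0.1,70],[3,0.6,-2.5,0,0,0.22,70],[5,1,-3,0,0,0.35,70],[7,1.4,-3,0,0,0.48,70],[9,1.8,-3,0,0,0.61,70],[11,2.2,-3,0,0,0.74,70],[13,2.5,-3,0,0,0.87,70],[15.1,2.9,-3,0,0,1.0,70]]]'
python3 -m pendant '[[[1.5,-1.6,0,0,0,0.13,70],[3,-3.2,0,0,0,0.26,70],[4.5,-4.8,0,0,0,0.39,70],[6,-6.4,0,0,0,0.52,70],[7.5,-8,0,0,0,0.65,70],[9,-9.5,0,0,0,0.726,70],[10.6,-11.2,0,0,0,0.726,70],[10.6,-11.2,0,0,0,0.726,70]]]'
python3 - <<'E'
from h import *
to([522.7,177.1,72.5],.168)
d=snapshot("scene");cv2.imwrite("pics/s7.png",np.hstack([cv2.resize(d["frame"][200:275,280:365,::-1],None,fx=4.5,fy=4.5),cv2.resize(d["frame"][90:190,300:400,::-1],None,fx=3.37,fy=3.37)]))
E
```

```text
clock: 20.05
eef_pos: [561.9, -128.3, 116.7]
ee_rot: [[-0.318, 0.948, -0.005], [0.948, 0.318, 0.002], [0.004, -0.004, -1.0]]
contact_force: [0.0, -1.1, 0.4]
gripper_width: 0.479
grasp_force: 0.0
clock: 20.85
eef_pos: [543.5, 24.5, 148.3]
ee_rot: [[0.631, 0.776, 0.0], [0.776, -0.631, -0.0], [-0.0, 0.0, -1.0]]
contact_force: [0.3, -0.1, 0.2]
gripper_width: 0.727
grasp_force: 0.0
clock: 21.65
eef_pos: [521.6, 181.0, 148.6]
ee_rot: [[0.985, 0.173, 0.0], [0.173, -0.985, 0.002], [0.001, -0.002, -1.0]]
contact_force: [-0.2, 0.2, -0.1]
gripper_width: 0.728
grasp_force: 0.0
shift [0.03 0.42 7.61] turn [-0.002 -0.001  0.006] pos [521.6 181.  148.6] t 21.65Traceback (most recent call last):
  File "<stdin>", line 3, in <module>
    return _nx.concatenate(arrs, 1, dtype=dtype, casting=casting)
           ~~~~~~~~~~~~~~~^^^^^^^^^^^^^^^^^^^^^^^^^^^^^^^^^^^^^^^
ValueError: all the input array dimensions except for the concatenation axis must match exactly, but along dimension 0, the array at index 0 has size 338 and the array at index 1 has size 337
```

```bash

python3 -m pendant '[[[0,0.2,0.5,0,0,0,70],[0.05,0.3,2.5,0,0,0,70],[0.05,0.35,4.5,0,0,0,70],[0.05,0.35,6,0,0,0,70],[0.05,0.35,7,0,0,0,70],[0.05,0.35,7.6,0,0,0,70],[0.05,0.35,7.6,0,0,0,70],[0.05,0.35,7.6,0,0,0,70]]]'
python3 -c "
from h import *
to([522.7,177.1,72.5],.168)"
```

```text
clock: 22.5
eef_pos: [524.4, 173.4, 72.5]
ee_rot: [[0.986, 0.167, 0.001], [0.167, -0.986, 0.0], [0.001, -0.0, -1.0]]
contact_force: [-0.1, -0.2, -0.2]
gripper_width: 0.725
grasp_force: 0.0
shift [-0.1  -0.39  0.  ] turn [-0.    -0.001 -0.   ] pos [524.4 173.4  72.5] t 22.5
```

```bash

python3 -m pendant '[[[-0.1,-0.38,0,0,0,0,70],[-0.1,-0.38,0,0,0,0,70],[-0.1,-0.38,0,0,0,0,90],[-0.1,-0.38,0,0,0,0,110],[-0.1,-0.38,0,0,0,0,130],[-0.1,-0.38,0,0,0,0,150],[-0.1,-0.38,0,0,0,0,170],[-0.1,-0.38,0,0,0,0,200]]]' 15
python3 -m pendant '[[[0,0,0,0,0,0,200],[0,0,0,0,0,0,200],[0,0,-0.2,0,0,0,200],[0,0,-0.5,0,0,0,200],[0,0,-0.8,0,0,0,200],[0,0,-1,0,0,0,200],[0,0,-1,0,0,0,200],[0,0,-1,0,0,0,200]]]'
python3 -c "
from h import *
s=read_state();print(s['torque'],s['contact_force'])
to([636,-133,72.5],0)"
```

```text
clock: 23.3
eef_pos: [522.3, 176.7, 72.0]
ee_rot: [[0.986, 0.167, -0.0], [0.167, -0.986, -0.0], [-0.0, 0.0, -1.0]]
contact_force: [0.3, -0.6, 0.6]
gripper_width: 0.489
grasp_force: 15.0
clock: 24.1
eef_pos: [522.3, 176.7, 82.1]
ee_rot: [[0.986, 0.167, 0.0], [0.167, -0.986, -0.0], [0.0, 0.0, -1.0]]
contact_force: [0.2, -0.1, -0.8]
gripper_width: 0.494
grasp_force: 15.0
[ 0.00433237  0.01355063 -0.00276682] [ 0.16366996 -0.11184865 -0.80232352]
shift [ 6.04 32.44  0.96] turn [ 0.    -0.     0.168] pos [522.3 176.7  82.1] t 24.1
```

```bash

python3 -m pendant '[[[0,0,-1.5,0,0,0,200],[0,0,-4.5,0,0,0,200],[0,0.5,-7,0,0,0,200],[0.6,3.5,-8,0,0,0.05,200],[1.4,7.5,-8,0,0,0.1,200],[2.2,11.5,-8,0,0,0.168,200],[2.9,15.5,-8,0,0,0.168,200],[3.7,19.5,-8,0,0,0.168,200]]]'
python3 -c "
from h import *
to([636,-133,100],0)"
```

```text
clock: 24.9
eef_pos: [591.9, -10.8, 163.4]
ee_rot: [[1.0, -0.0, 0.001], [0.0, -1.0, -0.0], [0.001, 0.0, -1.0]]
contact_force: [0.1, 0.4, -0.3]
gripper_width: 0.494
grasp_force: 15.0
shift [ 4.4  12.21  6.35] turn [ 0.    -0.001 -0.   ] pos [591.9 -10.8 163.4] t 24.9
```

```bash

python3 -m pendant '[[[1.4,4,0,0,0,0,200],[2.8,8,1,0,0,0,200],[4.2,11.5,3,0,0,0,200],[4.4,12,6,0,0,0,200],[4.4,12,9,0,0,0,200],[4.4,12,11.5,0,0,0,200],[4.4,12,13,0,0,0,200],[4.4,12,13,0,0,0,200]]]'
python3 -c "
from h import *
s=read_state();print(s['contact_force'])
to([636,-133,6],0)"
```

```text
clock: 25.7
eef_pos: [633.9, -129.1, 30.4]
ee_rot: [[1.0, -0.0, -0.004], [-0.0, -1.0, 0.001], [-0.004, -0.001, -1.0]]
contact_force: [-0.3, 0.3, -0.2]
gripper_width: 0.494
grasp_force: 15.0
[-0.26580467  0.28337024 -0.19912279]
shift [0.22 0.39 2.44] turn [-0.001  0.004 -0.   ] pos [ 633.9 -129.1   30.4] t 25.7
```

```bash

python3 -m pendant '[[[0,0,0.6,0,0,0,200],[0,0,1.2,0,0,0,200],[0,0,1.7,0,0,0,200],[0,0,2.1,0,0,0,200],[0,0,2.3,0,0,0,200],[0,0,2.3,0,0,0,200],[0,0,2.3,0,0,0,200],[0,0,2.3,0,0,0,200]]]'
python3 -c "
from h import *
s=read_state();print(s['contact_force'])
to([636,-133,6],0)"
```

```text
clock: 26.5
eef_pos: [635.5, -129.3, 9.3]
ee_rot: [[1.0, -0.0, 0.0], [-0.0, -1.0, -0.0], [0.0, 0.0, -1.0]]
contact_force: [-0.1, -0.1, -0.5]
gripper_width: 0.492
grasp_force: 15.0
[-0.05698993 -0.14008041 -0.53729904]
shift [0.05 0.37 0.33] turn [ 0. -0. -0.] pos [ 635.5 -129.3    9.3] t 26.5
```

```bash

python3 -m pendant '[[[0,0.2,0.15,0,0,0,200],[0,0.3,0.3,0,0,0,200],[0,0.3,0.3,0,0,0,200],[0,0.3,0.3,0,0,0,100],[0,0.3,0.3,0,0,0,100],[0,0.3,0.3,0,0,0,100],[0,0.3,-1,0,0,0,100],[0,0.3,-4,0,0,0,100]]]'
python3 -m pendant '[[[0,0,-4,0,0,0,60],[0,0,-8,0,0,0,30],[-1,-3,-11,0,0,-0.05,30],[-2.3,-7,-11,0,0,-0.1,30],[-3.6,-11,-11,0,0,-0.168,30],[-4.9,-15,-11,0,0,-0.168,30],[-6.2,-19,-11,0,0,-0.168,30],[-7.5,-22,-11,0,0,-0.168,30]]]'
python3 -c "
from h import *
to([522.5,176.9,120],.168)"
```

```text
clock: 27.3
eef_pos: [633.2, -132.0, 47.6]
ee_rot: [[1.0, -0.0, -0.005], [-0.0, -1.0, 0.001], [-0.005, -0.001, -1.0]]
contact_force: [-0.7, -0.1, 0.7]
gripper_width: 0.606
grasp_force: 0.0
clock: 28.1
eef_pos: [559.6, 91.1, 160.5]
ee_rot: [[0.985, 0.17, 0.002], [0.17, -0.985, 0.0], [0.002, -0.0, -1.0]]
contact_force: [0.5, 0.2, 0.3]
gripper_width: 0.88
grasp_force: 0.0
shift [-2.21 -9.09  4.04] turn [-0.    -0.002  0.003] pos [559.6  91.1 160.5] t 28.1
```

```bash

python3 -m pendant '[[[-1,-3.5,0,0,0,0,30],[-2,-7,0,0,0,0,30],[-2.2,-9.1,0.5,0,0,0,30],[-2.2,-9.1,1.5,0,0,0,30],[-2.2,-9.1,2.5,0,0,0,30],[-2.2,-9.1,3.5,0,0,0,30],[-2.2,-9.1,4,0,0,0,30],[-2.2,-9.1,4,0,0,0,30]]]'
python3 -c "
from h import *
to([522.5,176.9,53],.168)"
```

```text
clock: 28.9
eef_pos: [523.2, 172.4, 117.8]
ee_rot: [[0.986, 0.165, -0.002], [0.165, -0.986, -0.0], [-0.002, 0.0, -1.0]]
contact_force: [-0.5, -0.2, 0.1]
gripper_width: 0.883
grasp_force: 0.0
shift [ 0.02 -0.46  6.48] turn [ 0.     0.002 -0.002] pos [523.2 172.4 117.8] t 28.9
```

```bash

python3 -m pendant '[[[0,-0.2,0.5,0,0,0,30],[0,-0.4,2,0,0,0,30],[0,-0.4,4,0,0,0,30],[0,-0.4,5.5,0,0,0,30],[0,-0.4,6.3,0,0,0,30],[0,-0.4,6.3,0,0,0,30],[0,-0.4,6.3,0,0,0,30],[0,-0.4,6.3,0,0,0,30]]]'
python3 -c "
from h import *
to([522.4,176.8,53],.168)"
```

```text
clock: 29.7
eef_pos: [523.5, 178.0, 56.8]
ee_rot: [[0.986, 0.167, 0.001], [0.167, -0.986, 0.0], [0.001, -0.0, -1.0]]
contact_force: [0.5, 0.4, -0.1]
gripper_width: 0.881
grasp_force: 0.0
shift [-0.13  0.1   0.38] turn [-0.    -0.001 -0.   ] pos [523.5 178.   56.8] t 29.7
```

```bash

python3 -m pendant '[[[-0.1,0.1,0.2,0,0,0,30],[-0.1,0.1,0.35,0,0,0,60],[-0.1,0.1,0.35,0,0,0,90],[-0.1,0.1,0.35,0,0,0,120],[-0.1,0.1,0.35,0,0,0,140],[-0.1,0.1,0.35,0,0,0,160],[-0.1,0.1,0.35,0,0,0,180],[-0.1,0.1,0.35,0,0,0,230]]]' 50
python3 -m pendant '[[[0,0,0,0,0,0,230],[0,0,0,0,0,0,230],[0,0,-0.2,0,0,0,230],[0,0,-0.5,0,0,0,230],[0,0,-0.8,0,0,0,230],[0,0,-1,0,0,0,230],[0,0,-1,0,0,0,230],[0,0,-1,0,0,0,230]]]'
python3 -c "
from h import *
s=read_state();print(s['torque'],s['contact_force'])
to([502,-385,150],.168)"
```

```text
clock: 30.5
eef_pos: [522.0, 177.1, 52.6]
ee_rot: [[0.986, 0.167, 0.0], [0.167, -0.986, 0.001], [0.0, -0.001, -1.0]]
contact_force: [0.5, 1.4, 0.1]
gripper_width: 0.351
grasp_force: 50.3
clock: 31.3
eef_pos: [521.9, 176.3, 62.5]
ee_rot: [[0.986, 0.167, -0.0], [0.167, -0.986, -0.0], [-0.0, 0.0, -1.0]]
contact_force: [-0.1, -0.3, -5.7]
gripper_width: 0.351
grasp_force: 50.3
[-0.01744073  0.04879338 -0.02621441] [-0.13791519 -0.26142942 -5.68253769]
shift [-11.33  55.02  -8.73] turn [ 0.  0. -0.] pos [521.9 176.3  62.5] t 31.3
```

```bash

python3 -m pendant '[[[0,0,-1,0,0,0,230],[0,0,-2.5,0,0,0,230],[0,0,-4.5,0,0,0,230],[0,0,-6.5,0,0,0,230],[0,0,-8.5,0,0,0,230],[0,0,-10.3,0,0,0,230],[0,0,-11.5,0,0,0,230],[0,0,-12,0,0,0,230]]]'
python3 -m pendant '[[[-0.1,0.6,0,0,0,0,230],[-0.4,2.1,0,0,0,0,230],[-0.9,4.6,0,0,0,0,230],[-1.5,7.4,0,0,0,0,230],[-2.1,10.3,0,0,0,0,230],[-2.7,13.2,0,0,0,0,230],[-3.3,16.1,0,0,0,0,230],[-3.9,19,0,0,0,0,230]]]'
python3 -m pendant '[[[-0.6,2.9,0,0,0,0,230],[-1.2,5.8,0,0,0,0,230],[-1.8,8.7,0,0,0,0,230],[-2.4,11.6,0,0,0,0,230],[-3,14.5,0,0,0,0,230],[-3.6,17.4,0,0,0,0,230],[-4.2,20.3,0,0,0,0,230],[-4.8,23,0,0,0,0,230]]]'
python3 -c "
from h import *
s=read_state();print(s['torque'],s['contact_force'])
to([502,-385,150],.168)
d=snapshot('top');p=proj(d,[[502,-385,6]]);print(p)"
```

```text
clock: 32.1
eef_pos: [522.8, 177.0, 184.7]
ee_rot: [[0.986, 0.167, 0.003], [0.167, -0.986, 0.0], [0.003, 0.0, -1.0]]
contact_force: [0.1, 0.8, -5.1]
gripper_width: 0.349
grasp_force: 50.3
clock: 32.9
eef_pos: [514.1, -19.0, 181.4]
ee_rot: [[0.986, 0.167, -0.002], [0.167, -0.986, -0.0], [-0.002, -0.0, -1.0]]
contact_force: [0.3, -0.3, -5.6]
gripper_width: 0.347
grasp_force: 50.3
clock: 33.7
eef_pos: [505.0, -253.8, 181.2]
ee_rot: [[0.986, 0.166, -0.002], [0.166, -0.986, 0.001], [-0.002, -0.001, -1.0]]
contact_force: [0.6, -0.2, -5.4]
gripper_width: 0.347
grasp_force: 50.3
[-0.01790529 -0.00311666  0.00975415] [ 0.57432092 -0.24986666 -5.40139827]
shift [-2.47 12.89  3.11] turn [-0.001  0.002 -0.001] pos [ 505.  -253.8  181.2] t 33.7
[[340.67535495 217.51837827]]
```

```bash

python3 -m pendant '[[[-0.6,2.9,0,0,0,0,230],[-1.2,5.8,0,0,0,0,230],[-1.8,8.7,1,0,0,0,230],[-2.3,11.3,2.5,0,0,0,230],[-2.4,12.6,4.5,0,0,0,230],[-2.4,12.6,7,0,0,0,230],[-2.4,12.6,9,0,0,0,230],[-2.4,12.6,10.5,0,0,0,230]]]'
python3 -m pendant '[[[0,0,0.8,0,0,0,230],[0,0,1.4,0,0,0,230],[0,0,1.9,0,0,0,230],[0,0,2.3,0,0,0,230],[0,0,2.5,0,0,0,230],[0,0,2.6,0,0,0,230],[0,0,2.6,0,0,0,230],[0,0,2.6,0,0,0,230]]]'
python3 -c "
from h import *
s=read_state();print(s['torque'],s['contact_force'])
to([502,-385,38.6],.168)"
```

```text
clock: 34.55
eef_pos: [501.9, -379.7, 74.4]
ee_rot: [[0.986, 0.167, -0.004], [0.167, -0.986, 0.003], [-0.003, -0.003, -1.0]]
contact_force: [0.2, -0.2, -5.9]
gripper_width: 0.349
grasp_force: 50.4
clock: 35.35
eef_pos: [503.9, -380.5, 51.9]
ee_rot: [[0.986, 0.167, 0.0], [0.167, -0.986, -0.0], [0.0, 0.001, -1.0]]
contact_force: [0.7, 0.3, -5.3]
gripper_width: 0.346
grasp_force: 50.4
[-0.03075937  0.03958662  0.00147171] [ 0.74750369  0.34255964 -5.28343161]
shift [-0.27  0.41  1.33] turn [ 0.001 -0.    -0.   ] pos [ 503.9 -380.5   51.9] t 35.35
```

Lower slowly until the force shows contact.

```bash

python3 -m pendant '[[[-0.1,0.1,0.2,0,0,0,230],[-0.2,0.3,0.5,0,0,0,230],[-0.2,0.4,0.8,0,0,0,230],[-0.2,0.4,1,0,0,0,230],[-0.2,0.4,1.1,0,0,0,230],[-0.2,0.4,1.2,0,0,0,230],[-0.2,0.4,1.2,0,0,0,230],[-0.2,0.4,1.2,0,0,0,230]]]'
python3 -m pendant '[[[0,0,0.02,0,0,0,230],[0,0,0.05,0,0,0,230],[0,0,0.07,0,0,0,230],[0,0,0.1,0,0,0,230],[0,0,0.12,0,0,0,230],[0,0,0.15,0,0,0,230],[0,0,0.15,0,0,0,230],[0,0,0.15,0,0,0,230]]]'
```

```text
clock: 36.15
eef_pos: [502.5, -384.6, 39.6]
ee_rot: [[0.986, 0.167, 0.0], [0.167, -0.986, -0.0], [0.0, 0.0, -1.0]]
contact_force: [-0.4, 0.8, -4.7]
gripper_width: 0.352
grasp_force: 50.4
clock: 36.95
eef_pos: [502.5, -384.6, 38.7]
ee_rot: [[0.986, 0.167, 0.0], [0.167, -0.986, -0.0], [-0.0, 0.0, -1.0]]
contact_force: [-3.0, 1.9, 2.8]
gripper_width: 0.349
grasp_force: 50.5
```

```bash

python3 -m pendant '[[[0,0,0,0,0,0,150],[0,0,0,0,0,0,120],[0,0,0,0,0,0,100],[0,0,0,0,0,0,80],[0,0,-0.5,0,0,0,60],[0,0,-2.5,0,0,0,50],[0,0,-6,0,0,0,50],[0,0,-10,0,0,0,50]]]'
python3 -m pendant '[[[-1,0,-4,0,0,0,50],[-2,3,-8,0,0,0,50],[-3,7,-11,0,0,0,50],[-4,11,-12,0,0,0,50],[-5,15,-12,0,0,0,50],[-6,19,-12,0,0,0,50],[-7,22,-12,0,0,0,50],[-7,22,-12,0,0,0,50]]]'
python3 - <<'E'
from h import *
t=snapshot("top");s=snapshot("scene")
R=lambda im,w:cv2.resize(im[:,:,::-1],w,interpolation=cv2.INTER_CUBIC)
F,G=t["frame"],s["frame"]
im=np.zeros((600,800,3),np.uint8)
im[:300,:400]=R(F[120:255,200:380],(400,300)) # tray+pad
im[:300,400:]=R(F[150:270,60:220],(400,300))
im[300:,:400]=R(G[200:320,200:360],(400,300))
im[300:,400:]=R(G[70:220,280:480],(400,300))
cv2.imwrite("pics/end.png",im)
E
```

```text
clock: 37.75
eef_pos: [501.7, -384.1, 138.2]
ee_rot: [[0.986, 0.167, -0.002], [0.167, -0.986, 0.002], [-0.001, -0.002, -1.0]]
contact_force: [0.8, -0.2, 0.8]
gripper_width: 0.798
grasp_force: 0.0
clock: 38.55
eef_pos: [466.3, -618.7, 256.0]
ee_rot: [[0.987, 0.16, -0.003], [0.16, -0.987, -0.002], [-0.003, 0.001, -1.0]]
contact_force: [-0.1, -0.4, 0.5]
gripper_width: 0.805
grasp_force: 0.0
```

View pics/end.png

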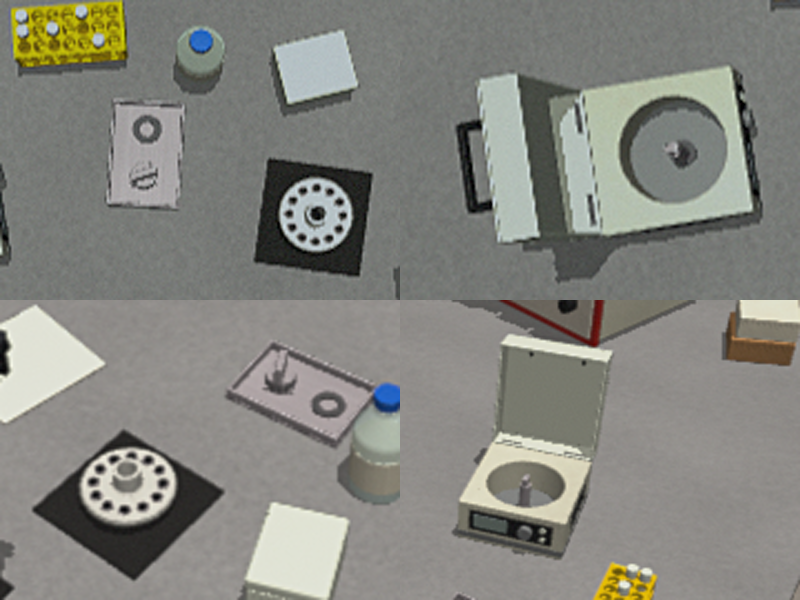

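The picture shows the nut upright at about (143,178) and the washer at (147,129), both inside the tray. The rotor is centred on the smaller black pad at (316,215). The lid is standing upright, the spindle is bare, and the bystanders have not moved.

```bash
python3 -c "
from cell import *
print(finish_job())"
```

```text
the job is handed in; nothing more can be done
None
```

The job is handed in at about 38.6 s: the lid stays open by itself, the nut and washer are in the tray, the rotor is upright on the smaller black pad, and the bottle, tube rack and foam box were not moved.

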